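Widen the modelling cradle by one hole

TASK

The cradle that holds papier-mache forms is too narrow for the next form: squeeze the red snap button flush and slide the square outer tube outwards, away from the fixed post, until the button clicks out again in the tube's next hole. The holes are drilled by hand, so ease the tube along gently and stop by feel: never force it against the button, which bends easily. Let go once the button has come out. Leave the tub, cup, glue bottle and paper form where they stand.

Things in the scene. Friction and masses are not known exactly. Their poses are not given: they have to be found in the camera images.
- cradle: Fixed wooden cradle: plywood base 100 x 405 x 14 mm. Origin on the table under the tube's axis, level with the red button; z up. The tube lies along the cradle's y, its axis 75 mm above the table. +y is OUTWARDS, the way the outer tube must slide. The button points to +x (sideways, away from the robot) from a fixed dark inner tube; it never moves along y.
- button_tip (a point): Tip of the red domed snap button, 10 mm across, that sticks 4.5 mm out of the side (+x of the cradle) of the outer tube through its first hole. It moves inwards as the button is pressed. Spring: about 2 N to start, about 3.5 N when held down.
- tube_grip (a point): On the outer tube's axis at its first hole (where the button sticks out at the start); moves with the tube, axes as the cradle's. Tube: aluminium, 25 mm square outside, 125 mm from here to its inner end, 115 mm to its outer end; 48 mm free below it. Pinch it here across x from above, the fingers squeezing the button and the tube's two upright sides together.
- post_top (a point): Top of the fixed wooden post (34 x 30 mm) that carries the inner tube, 165 mm inwards (-y) of the button, 88 mm above the table. Over it, and likewise on the outer tube 104 mm outwards of tube_grip, stands a V-shaped black padded yoke, 56 mm above the tube's axis at most and 45 mm to either side. Between the two nothing stands above the tube.
- outer_tube (a joint): How far the outer tube is slid outwards, m: about 0 at the start, 0.048 to 0.083 when its second hole (dark 12 mm spot in the button's side face, 48 to 83 mm inwards of the first, hand-drilled) is at the button. Friction 1 to 3 N; freeing the flush button takes 3 to 9 N more. It then rides under the wall until the second hole, springs out and blocks. Play 1 mm each way.
- snap_button (a joint): How far the button is pressed in, in m: 0 fully out, 0.0045 flush with the outside of the tube, about 0.0065 while it rides under the tube wall, 0.008 at its stop. More than about 12 N of the tube sideways against it would bend it.
- paste_tub: White paste tub, 96 mm across, 75 mm tall, origin under its centre. Leave it alone.
- clear_cup: Clear plastic cup, 76 mm across, 90 mm tall, origin under its centre. Leave it alone.
- glue_bottle: White glue bottle with an orange band, 72 mm across, 190 mm tall, origin under its centre. Leave it alone.
- paper_form: Papier-mache ball with a neck, sitting in a blue tub: 180 mm across, 250 mm tall, origin under the centre of the tub. Leave it alone.

How it is judged (in metres and radians):
On the way, in this order (a step that is already met when the one before it is completed fails the run):
1. the button is pressed flush with the outer tube while still in its first hole (value of joint snap_button above 0.0035 m and value of joint outer_tube below 0.012 m), for 0.05 s.
2. the tube has been slid outwards with the button under its wall (value of joint snap_button above 0.005 m and value of joint outer_tube above 0.015 m), for 0.05 s.
At the end, for the whole second after the job is handed in: The button stands fully out again (pressed in less than 1.5 mm) through the second hole, the tube having been slid out 44 to 88 mm, at rest and released (value of joint snap_button below 0.0015 m and value of joint outer_tube between 0.044 and 0.088 m and velocity of joint outer_tube between -0.005 and 0.005 m/s); the robot touches nothing.
It fails at once if the tube is forced against the button with more than 12 N (contact force between outer_tube and snap_button above 12 N).
It fails at once if a bystander is shifted by more than 15 mm (distance of any of paste_tub, clear_cup, glue_bottle, paper_form from where it was at the start of the episode above 0.015 m).
It also fails if it takes over 51 s, if anything falls off the work surface, if the arm or the gripper's body presses on something with over 40 N, if the wrist force passes 120 N, or if a joint passes its speed limit or range.

ROBOT

A 6-joint arm with a two-finger parallel gripper is mounted at the origin on the work surface. World frame = base frame: x ahead of the robot, y to its left, z up, the work surface at z = 0. Lengths are in mm, angles in degrees, forces in N, time in s.
With the tool pointing down it reaches from about 350 to 850 mm from the base axis. Payload 8.1 kg.
Tool frame: the origin (TCP) lies at the very end of the fingers, on their centre line; the grasp point (between the pads) lies 19 mm behind it; z points along the fingers, y is the line along which they close (so a half turn about z gives the same grasp; the last joint's range is limited). The gripper opens to 85 mm and grips with 20 to 120 N. Pads are 22 mm wide; open, the fingers measure 114 mm over their backs; the gripper's body (76 mm by 85 mm) begins 54 mm behind the grasp point. The pads swing forward as they close: fully open they stand 13 mm farther back than shut.
Start: joints at [-68.377, 7.471, 85.268, -0, 87.261, -4.893], TCP at [267.893, -536.879, 231.292] pointing down, gripper open.
Joint ranges: [-169.43, 169.43], [-51.17, 129.36], [1.28, 143.12], [-76.62, 256.62], [0, 156.53], [-152.29, 152.29]. Speed limits (degrees/s): [136.94, 136.94, 159.86, 180, 180, 180].

INTERFACE

Orientations are given as [roll, pitch, yaw] about the fixed x, y, z axes, in that order (R = Rz(yaw) Ry(pitch) Rx(roll)).
In Python, from bench import status, viewer, job gives the robot as it stands.
- The arm moves only by the tool arm_command, never from a script. Its argument "targets" is a list that holds one entry, the list of rows, each a list of 7 numbers: the shift along the world's x, y, z in m, then the turn, a rotation vector about the world's x, y, z in rad, then the opening, from -1 (shut) to 1 (fully open). In form: [[[dx, dy, dz, rx, ry, rz, gripper], ...]]. A call has 1 to 10 rows; each row shifts and turns the commanded pose from where the row before left it; what a row does not reach is not made up. A row lasts 1/8 s, in which the tool goes at most 62.5 mm and 10.7 degrees, less where a joint would pass 70% of its speed; a pose out of reach is approached as far as the arm can. A call with a gripper value outside its range is refused whole. The fingers move at their own pace and stop on an object; "force" is the grip in N (left out, the last holds). Time passes only in rows, so rows that do not move let the fingers close. It gives the time, the measured TCP pose, the force, the opening and the grip force at its end, in the units of the state.
- status.sense(): the state, without advancing time (a new reading comes with each control period).
- viewer.snapshot(name): name is "side" or "top"; returns the picture (420x560x3 uint8, red, green, blue); there is no depth.
- viewer.camera_model(name): a dict with "vertical_fov" (degrees; the focal length in pixels is half the picture's height over the tangent of half this angle, whatever the lens; pixels are square), "cx", "cy" (the principal point, pixels), "xyz" and "attitude" of the camera in the world. Camera axes: x right, y down, z forward; pixel columns grow to the right and rows downward; lengths in mm; the calibration is good to about 2 mm. A picture is of the moment at which its call begins. camera_model takes no time and is no camera call.
- job.hand_in(): hands the job in; it is judged then, once.
The state is a dict: "time": time; "joint_pos": joint angles; "qd": joint speeds; "joint_efforts": joint torques, N m; "tool_pos": TCP position; "tcp_rot": TCP orientation; "ft_force": force on the tool from outside, world axes, zero at the start; "wrist_torque": the same for the moment, N m; "finger_gap": finger opening in mm; "grip_force": force on a finger pad.
Only numpy, scipy, OpenCV 4.12 (cv2) and the standard library are available. Lean on these libraries where they do the work, as an engineer would, in place of code of your own. Each camera call takes 0.05 s, during which the arm holds its last target. There are 200 camera calls.

## Working session

There is one attempt and no reset: what is moved stays moved. The work goes in short steps, Python scripts to look and compute and a tool call to move; the robot and the scene stay as the last step left them, time stands still between calls to the robot, and variables do not carry over. Pictures are saved under pics/ and viewed, at most 10 in all, crops included, and the job is handed in when it is done.

Besides the shell and the picture viewer there is one more tool, called after ">>>" as a command line: name --argument value ..., lists and objects as JSON in quotes. arm_command: Moves the arm, as the interface text tells. Its arguments: {"type":"object","properties":{"targets":{"type":"array"},"force":{"type":"number"}},"required":["targets"]}

```bash
mkdir -p pics; python3 - <<'E'
from bench import status, viewer
import cv2
for n in("side","top"):
    print(n,viewer.camera_model(n)); cv2.imwrite(f"pics/{n}0.png",viewer.snapshot(n)[:,:,::-1])
s=status.sense();print(s)
E
```

```text
side {'vertical_fov': 48.68846041636502, 'cx': 282.4424321372645, 'cy': 211.20754025628244, 'xyz': array([  31.70370941, 1035.81089534,  847.50323916]), 'attitude': array([-123.19407854,    0.21978613, -150.81486655])}
top {'vertical_fov': 54.46792842017025, 'cx': 276.7675630463559, 'cy': 203.70180868181816, 'xyz': array([ 4.53895246e+02, -6.09417338e-01,  1.20143079e+03]), 'attitude': array([-172.67419478,    1.1155723 ,  -89.51907383])}
{'time': 0.1, 'joint_pos': array([-6.83764537e+01,  7.51130869e+00,  8.53240713e+01, -1.90546610e-03,
        8.72604995e+01, -4.89339509e+00]), 'qd': array([-0.04971649, -0.1215941 , -0.05117665, -0.11108829, -0.0032035 ,
        0.12184875]), 'joint_efforts': array([ 2.51400397e-04, -5.70953035e+01, -5.01942587e+01, -5.76714160e-05,
        8.18821922e-03, -5.14190248e-06]), 'tool_pos': array([ 267.69983969, -536.41536513,  230.33393279]), 'tcp_rot': array([-1.79904308e+02, -6.28252051e-03,  2.65170288e+01]), 'ft_force': array([0.56691243, 1.05851464, 0.17329454]), 'wrist_torque': array([-0.00339306, -0.00039125,  0.06276913]), 'grip_force': 0.0, 'finger_gap': 85.35638721762153}
```

View pics/side0.png

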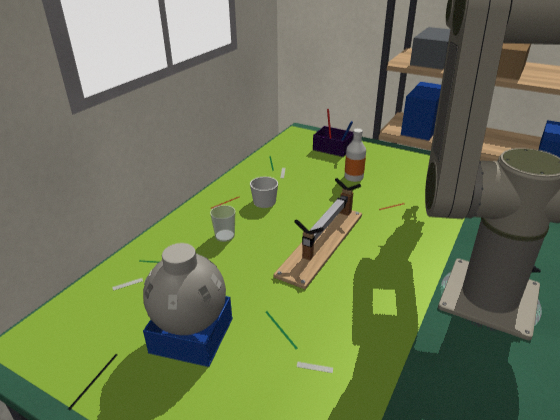

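View pics/top0.png

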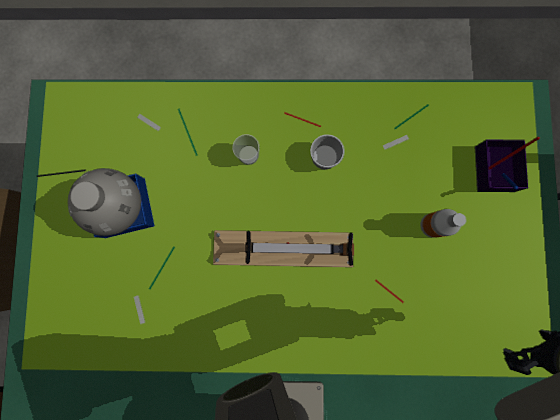

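The top view shows the cradle at about (215-352, 232-265), with its tube along world y and the post at the right end. In the side view it lies from (282,275) to (360,212). I'll enlarge both.

```bash
python3 - <<'E'
import cv2,numpy as np
a=cv2.imread("pics/top0.png")[222:276,205:360]; b=cv2.imread("pics/side0.png")[170:285,275:370]
cv2.imwrite("pics/topc.png",cv2.resize(a,None,fx=5,fy=5,interpolation=cv2.INTER_CUBIC))
cv2.imwrite("pics/sidec.png",cv2.resize(b,None,fx=5,fy=5,interpolation=cv2.INTER_CUBIC))
E
```

```text
(no output)
```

View pics/topc.png

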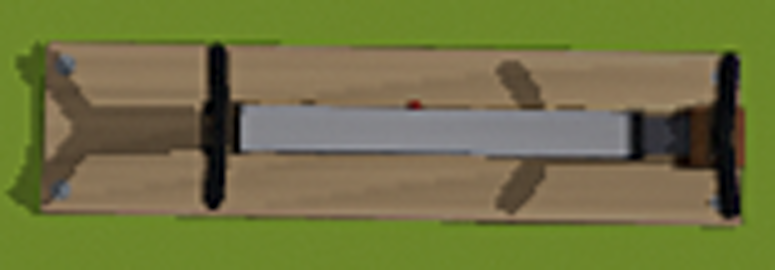

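View pics/sidec.png

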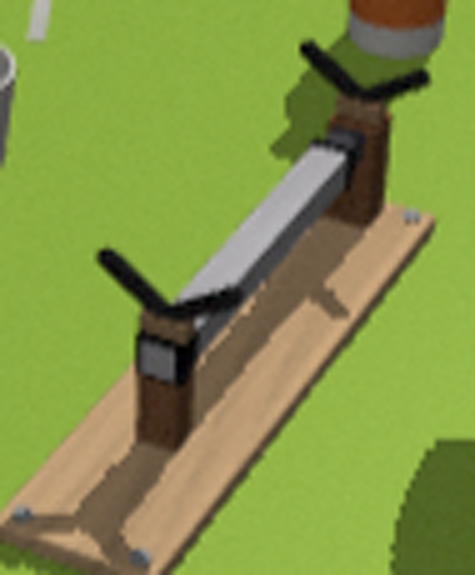

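The top crop shows the red button at (414,104). The silver top face runs from (240,104)/(240,152) on the left to (628,110)/(628,157) on the right. In the side crop, the same inner end is at (318,143) and (348,156), and the base corner is at (433,218). Next I triangulate these.

```bash
cat > cam.py <<'E'
import numpy as np
from scipy.spatial.transform import Rotation as R
from bench import viewer
def ray(n,u,v):
    m=viewer.camera_model(n); f=210/np.tan(np.radians(m["vertical_fov"]/2))
    d=R.from_euler("xyz",m["attitude"],degrees=True).as_matrix()@[(u-m["cx"])/f,(v-m["cy"])/f,1]
    return np.array(m["xyz"]),d/np.linalg.norm(d)
def plane(n,u,v,z): o,d=ray(n,u,v); return o+d*(z-o[2])/d[2]
def tri(a,b):
    (o,d),(p,e)=ray("top",*a),ray("side",*b)
    s=np.linalg.lstsq(np.c_[d,-e],p-o,rcond=None)[0]; x,y=o+s[0]*d,p+s[1]*e
    return (x+y)/2,np.linalg.norm(x-y)
T=lambda u,v:(205+(u+.5)/5-.5,222+(v+.5)/5-.5)
S=lambda u,v:(275+(u+.5)/5-.5,170+(v+.5)/5-.5)
E
python3 - <<'E'
from cam import *
np.set_printoptions(precision=1,suppress=True)
for a,b in [((628,110),(318,143)),((628,157),(348,156)),((740,225),(433,218)),((240,152),(None,None))]:
    if b[0]: print(tri(T(*a),S(*b)))
for p in [(240,104),(240,152),(628,110),(628,157)]: print("tubetop",plane("top",*T(*p),87.5))
print("button",plane("top",*T(414,104),77))
for p in [(47,44),(738,52),(740,225),(40,210)]: print("base",plane("top",*T(*p),14))
E
```

```text
(array([ 486.5, -124.4,   87.7]), np.float64(4.781574776624984))
(array([ 463.3, -123.6,   85.4]), np.float64(0.22330667362561407))
(array([ 426.7, -195.6,    9.3]), np.float64(2.094926823134408))
tubetop [490.3  87.2  87.5]
tubetop [464.4  86.8  87.5]
tubetop [ 488.7 -123.6   87.5]
tubetop [ 463.4 -123.4   87.5]
button [491.4  -7.6  77. ]
base [526.7 206.4  14. ]
base [ 525.  -195.6   14. ]
base [ 425.8 -195.2   14. ]
base [430.8 207.8  14. ]
```

>>> arm_command --targets '[[[0.0208,0.053,0,0,0,0.11,1],[0.0208,0.053,0,0,0,0.11,1],[0.0208,0.053,0,0,0,0.11,1],[0.0208,0.053,0,0,0,0.11,1],[0.0208,0.053,0,0,0,0.11,1],[0.0208,0.053,0,0,0,0.11,1],[0.0208,0.053,0,0,0,0.11,1],[0.0208,0.053,0,0,0,0.11,1],[0.0208,0.053,0,0,0,0.11,1],[0.0208,0.053,0,0,0,0.11,1]]]' --force 20

```text
time: 1.35
tool_pos: [476.1, -5.0, 231.1]
tcp_rot: [180.0, 0.0, 89.8]
ft_force: [0.9, -1.3, 0.7]
finger_gap: 85.7
grip_force: 0.0
```

>>> arm_command --targets '[[[0.0004,-0.0026,-0.02,0,0,-0.004,1],[0,0,-0.03,0,0,0,1],[0,0,-0.035,0,0,0,1],[0,0,-0.035,0,0,0,1],[0,0,-0.03,0,0,0,1],[0,0,-0.02,0,0,0,1],[0,0,-0.005,0,0,0,1],[0,0,0,0,0,0,1]]]'

```text
time: 2.35
tool_pos: [476.2, -9.5, 56.4]
tcp_rot: [-180.0, -0.0, 89.3]
ft_force: [0.0, -0.3, 0.2]
finger_gap: 85.6
grip_force: 0.0
```

```bash
python3 - <<'E'
from bench import viewer
import cv2
a=viewer.snapshot("top")[215:285,205:360,::-1];b=viewer.snapshot("side")[150:290,260:390,::-1]
a=cv2.resize(a,None,fx=5,fy=5,interpolation=2);b=cv2.resize(b,None,fx=4,fy=4,interpolation=2)
cv2.imwrite("pics/t1.png",a);cv2.imwrite("pics/s1.png",b)
E
```

```text
(no output)
```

View pics/s1.png

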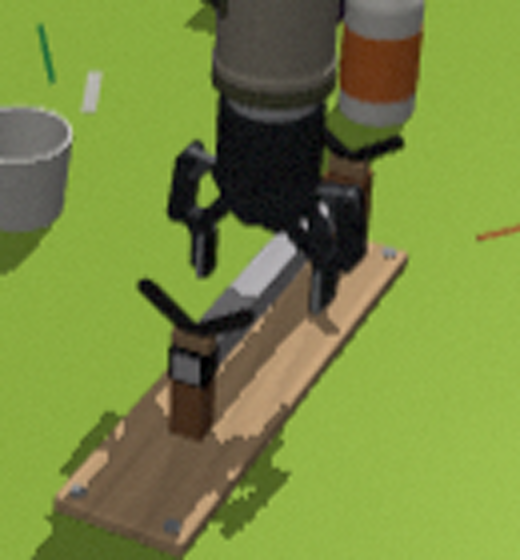

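The side view shows the fingers straddling the tube at about (200,250) and (325,280), well clear of the yokes. I'll correct y by 2 mm and close.

>>> arm_command --targets '[[[0,0.0018,0,0,0,0.003,0.3],[0,0,0,0,0,0,0],[0,0,0,0,0,0,-0.3],[0,0,0,0,0,0,-1],[0,0,0,0,0,0,-1],[0,0,0,0,0,0,-1],[0,0,0,0,0,0,-1],[0,0,0,0,0,0,-1]]]' --force 20

```text
time: 3.45
tool_pos: [478.7, -7.7, 57.3]
tcp_rot: [179.7, 0.0, 89.5]
ft_force: [9.4, 0.3, -3.1]
finger_gap: 24.4
grip_force: 31.1
```

>>> arm_command --targets '[[[0.0025,0,0,0,0,0,-1],[0,0,0,0,0,0,-1],[0,0.0005,0,0,0,0,-1],[0,0.0005,0,0,0,0,-1]]]'

```text
time: 3.95
tool_pos: [478.7, -7.3, 57.2]
tcp_rot: [-180.0, 0.1, 89.5]
ft_force: [-7.3, -3.4, 10.7]
finger_gap: 24.8
grip_force: 33.0
```

>>> arm_command --targets '[[[-0.0008,0.0005,0,0,0,0,-1],[0,0.0005,0,0,0,0,-1],[0,0.0005,0,0,0,0,-1]]]'

```text
time: 4.32
tool_pos: [478.7, -6.0, 57.3]
tcp_rot: [179.9, 0.1, 89.5]
ft_force: [-1.1, -3.7, 6.4]
finger_gap: 24.7
grip_force: 32.3
```

>>> arm_command --targets '[[[0,0.0005,0,0,0,0,-1],[0,0.0005,0,0,0,0,-1],[0,0.0005,0,0,0,0,-1]]]'

```text
time: 4.7
tool_pos: [478.7, -5.0, 57.3]
tcp_rot: [179.9, 0.1, 89.5]
ft_force: [-2.7, -7.9, 5.6]
finger_gap: 24.6
grip_force: 32.1
```

>>> arm_command --targets '[[[0,0.0005,0,0,0,0,-1],[0,0.0005,0,0,0,0,-1]]]'

```text
time: 4.95
tool_pos: [478.7, -4.4, 57.3]
tcp_rot: [179.9, 0.2, 89.5]
ft_force: [-1.6, -9.6, 4.9]
finger_gap: 24.5
grip_force: 31.8
```

>>> arm_command --targets '[[[0,0.0003,0,0,0,0,-1],[0,0,0,0,0,0,-1]]]'

```text
time: 5.2
tool_pos: [478.7, -4.1, 57.3]
tcp_rot: [179.9, 0.2, 89.5]
ft_force: [-1.3, -9.1, 5.9]
finger_gap: 24.3
grip_force: 31.8
```

```bash
cat > trk.py <<'E'
from bench import viewer,status
import cv2,numpy as np
g=lambda a:cv2.cvtColor(a,cv2.COLOR_RGB2GRAY).astype(np.float32)
r=g(cv2.imread("pics/top0.png")[:,:,::-1]); n=viewer.snapshot("top"); c=g(n)
t=cv2.resize(r[229:244,244:254],None,fx=8,fy=8,interpolation=2)   # upper half of outer yoke
s=cv2.resize(c[229:244,190:270],None,fx=8,fy=8,interpolation=2)
m=cv2.matchTemplate(s,t,cv2.TM_CCOEFF_NORMED);_,v,_,l=cv2.minMaxLoc(m)
print("tube mm",(54-l[0]/8)*1.95,"score",v,"time",status.sense()["time"])
h=n[238:247,280:296].astype(int); print("red px",((h[...,0]>90)&(h[...,1]<60)).sum(), "maxR-G",(h[...,0]-h[...,1]).max())
E
python3 trk.py
```

```text
tube mm 2.68125 score 0.8587160706520081 time 5.25
red px 0 maxR-G 5
```

Scaled by the true 2.65 mm/px, the tube has moved 3.6 mm, the same as the tool. So nothing is slipping and the button is being cammed in.

>>> arm_command --targets '[[[0,0.0004,0,0,0,0,-1],[0,0,0,0,0,0,-1]]]'

```text
time: 5.5
tool_pos: [478.7, -3.1, 57.3]
tcp_rot: [179.9, 0.1, 89.5]
ft_force: [-0.5, -4.9, 5.7]
finger_gap: 24.6
grip_force: 31.9
```

>>> arm_command --targets '[[[0,0.001,0,0,0,0,-1],[0,0.001,0,0,0,0,-1],[0,0.002,0,0,0,0,-1],[0,0.002,0,0,0,0,-1],[0,0.002,0,0,0,0,-1],[0,0.002,0,0,0,0,-1],[0,0.002,0,0,0,0,-1],[0.0001,0.002,0,0,0,0,-1],[0,0.002,0,0,0,0,-1],[0,0.002,0,0,0,0,-1]]]'

```text
time: 6.75
tool_pos: [478.9, 15.2, 57.3]
tcp_rot: [179.9, 0.1, 89.5]
ft_force: [-1.2, -3.8, 6.0]
finger_gap: 24.7
grip_force: 31.9
```

>>> arm_command --targets '[[[0.0001,0.002,0,0,0,0,-1],[0,0.002,0,0,0,0,-1],[0,0.002,0,0,0,0,-1],[0,0.002,0,0,0,0,-1],[0,0.002,0,0,0,0,-1],[0,0.002,0,0,0,0,-1],[0,0.002,0,0,0,0,-1],[0,0.002,0,0,0,0,-1],[0,0.001,0,0,0,0,-1],[0,0,0,0,0,0,-1]]]'

```text
time: 8.0
tool_pos: [479.1, 32.5, 57.3]
tcp_rot: [179.9, 0.1, 89.5]
ft_force: [-0.3, -2.7, 4.8]
finger_gap: 24.5
grip_force: 31.8
```

```bash
sed -i 's/1.95/2.65/' trk.py; python3 trk.py
```

```text
tube mm 15.237499999999999 score 0.5646512508392334 time 8.05
red px 0 maxR-G 15
```

```bash
python3 - <<'E'
from bench import viewer
import cv2
a=viewer.snapshot("top")[215:285,205:360,::-1]
cv2.imwrite("pics/t2.png",cv2.resize(a,None,fx=5,fy=5,interpolation=2))
E
```

```text
(no output)
```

View pics/t2.png

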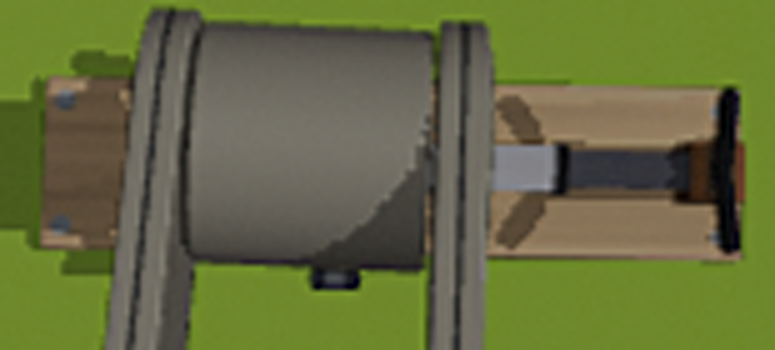

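The outer yoke is hidden here. The tube's inner collar has moved from crop column 628 to 556, which is 39 mm and agrees with the tool's 40 mm. From here I go by feel in short calls.

>>> arm_command --targets '[[[0,0.001,0,0,0,0,-1],[0,0.001,0,0,0,0,-1],[0,0.001,0,0,0,0,-1],[0,0.001,0,0,0,0,-1],[0,0.0006,0,0,0,0,-1]]]'

```text
time: 8.72
tool_pos: [479.1, 36.9, 57.3]
tcp_rot: [179.9, 0.1, 89.5]
ft_force: [-1.8, -3.4, 5.6]
finger_gap: 24.5
grip_force: 31.8
```

>>> arm_command --targets '[[[0,0.0006,0,0,0,0,-1],[0,0.0006,0,0,0,0,-1],[0,0.0006,0,0,0,0,-1]]]'

```text
time: 9.1
tool_pos: [479.1, 38.7, 57.3]
tcp_rot: [179.9, 0.1, 89.5]
ft_force: [0.3, -4.3, 4.9]
finger_gap: 24.5
grip_force: 31.8
```

>>> arm_command --targets '[[[0,0.0006,0,0,0,0,-1],[0,0.0006,0,0,0,0,-1],[0,0.0006,0,0,0,0,-1]]]'

```text
time: 9.48
tool_pos: [479.1, 40.5, 57.3]
tcp_rot: [179.9, 0.1, 89.5]
ft_force: [-0.5, -3.0, 5.5]
finger_gap: 24.4
grip_force: 31.8
```

>>> arm_command --targets '[[[0,0.0006,0,0,0,0,-1],[0,0.0006,0,0,0,0,-1],[0,0.0006,0,0,0,0,-1]]]'

```text
time: 9.85
tool_pos: [479.1, 42.3, 57.3]
tcp_rot: [179.9, 0.1, 89.5]
ft_force: [0.2, -4.5, 5.4]
finger_gap: 24.6
grip_force: 31.7
```

>>> arm_command --targets '[[[0,0.0006,0,0,0,0,-1],[0,0.0006,0,0,0,0,-1],[0,0.0006,0,0,0,0,-1]]]'

```text
time: 10.22
tool_pos: [479.2, 44.1, 57.3]
tcp_rot: [179.9, 0.1, 89.5]
ft_force: [-0.2, -4.1, 5.1]
finger_gap: 24.5
grip_force: 31.7
```

>>> arm_command --targets '[[[0,0.0006,0,0,0,0,-1],[0,0.0006,0,0,0,0,-1],[0,0.0006,0,0,0,0,-1]]]'

```text
time: 10.6
tool_pos: [479.2, 45.9, 57.3]
tcp_rot: [179.9, 0.1, 89.5]
ft_force: [1.2, -3.1, 4.8]
finger_gap: 24.6
grip_force: 31.7
```

>>> arm_command --targets '[[[0,0.0006,0,0,0,0,-1],[0,0.0006,0,0,0,0,-1],[0,0.0006,0,0,0,0,-1]]]'

```text
time: 10.98
tool_pos: [479.2, 47.7, 57.3]
tcp_rot: [179.9, 0.1, 89.5]
ft_force: [0.3, -5.0, 5.7]
finger_gap: 25.0
grip_force: 31.7
```

>>> arm_command --targets '[[[0,0.0006,0,0,0,0,-1],[0,0.0006,0,0,0,0,-1],[0,0.0006,0,0,0,0,-1]]]'

```text
time: 11.35
tool_pos: [479.2, 49.5, 57.3]
tcp_rot: [179.9, 0.1, 89.5]
ft_force: [1.0, -3.7, 4.4]
finger_gap: 24.3
grip_force: 31.7
```

>>> arm_command --targets '[[[0,0.0006,0,0,0,0,-1],[0,0.0006,0,0,0,0,-1],[0,0.0006,0,0,0,0,-1]]]'

```text
time: 11.72
tool_pos: [479.2, 51.3, 57.3]
tcp_rot: [179.9, 0.1, 89.5]
ft_force: [0.1, -3.8, 5.1]
finger_gap: 24.7
grip_force: 31.7
```

>>> arm_command --targets '[[[0,0.0006,0,0,0,0,-1],[0,0.0006,0,0,0,0,-1],[0,0.0006,0,0,0,0,-1]]]'

```text
time: 12.1
tool_pos: [479.2, 53.2, 57.3]
tcp_rot: [179.9, 0.1, 89.5]
ft_force: [2.0, -3.6, 4.9]
finger_gap: 24.8
grip_force: 31.7
```

>>> arm_command --targets '[[[-0.0001,0.0006,0,0,0,0,-1],[0,0.0006,0,0,0,0,-1],[0,0.0006,0,0,0,0,-1]]]'

```text
time: 12.48
tool_pos: [479.2, 55.1, 57.3]
tcp_rot: [179.9, 0.1, 89.5]
ft_force: [2.3, -3.5, 5.7]
finger_gap: 24.5
grip_force: 31.7
```

>>> arm_command --targets '[[[0.0003,0.0006,0,0,0,0,-1],[0,0.0006,0,0,0,0,-1],[0,0.0006,0,0,0,0,-1]]]'

```text
time: 12.85
tool_pos: [479.3, 56.9, 57.3]
tcp_rot: [179.9, 0.0, 89.5]
ft_force: [-0.0, -3.4, 8.0]
finger_gap: 24.3
grip_force: 32.0
```

>>> arm_command --targets '[[[0,0.0006,0,0,0,0,-1],[0,0.0006,0,0,0,0,-1],[0,0.0006,0,0,0,0,-1]]]'

```text
time: 13.22
tool_pos: [479.3, 58.7, 57.3]
tcp_rot: [179.9, 0.0, 89.5]
ft_force: [0.2, -3.7, 6.8]
finger_gap: 24.4
grip_force: 32.0
```

>>> arm_command --targets '[[[0,0.0006,0,0,0,0,-1],[0,0.0006,0,0,0,0,-1],[0,0.0006,0,0,0,0,-1]]]'

```text
time: 13.6
tool_pos: [479.3, 60.5, 57.3]
tcp_rot: [179.9, 0.0, 89.5]
ft_force: [-0.5, -4.4, 7.2]
finger_gap: 24.4
grip_force: 31.9
```

>>> arm_command --targets '[[[0,0.0006,0,0,0,0,-1],[0,0.0006,0,0,0,0,-1],[0,0.0006,0,0,0,0,-1]]]'

```text
time: 13.98
tool_pos: [479.3, 62.3, 57.3]
tcp_rot: [179.9, 0.0, 89.5]
ft_force: [1.0, -4.0, 7.1]
finger_gap: 24.4
grip_force: 31.9
```

>>> arm_command --targets '[[[0,0.0006,0,0,0,0,-1],[0,0.0006,0,0,0,0,-1],[0,0.0006,0,0,0,0,-1]]]'

```text
time: 14.35
tool_pos: [479.3, 64.1, 57.2]
tcp_rot: [179.9, 0.0, 89.5]
ft_force: [0.0, -3.7, 6.8]
finger_gap: 24.5
grip_force: 31.9
```

>>> arm_command --targets '[[[0,0.0006,0,0,0,0,-1],[0,0.0006,0,0,0,0,-1],[0,0.0006,0,0,0,0,-1]]]'

```text
time: 14.72
tool_pos: [479.4, 66.0, 57.3]
tcp_rot: [179.9, 0.0, 89.5]
ft_force: [1.2, -4.3, 7.2]
finger_gap: 24.5
grip_force: 31.9
```

>>> arm_command --targets '[[[0,0.0006,0,0,0,0,-1],[0,0.0006,0,0,0,0,-1],[0,0.0006,0,0,0,0,-1]]]'

```text
time: 15.1
tool_pos: [479.4, 67.9, 57.3]
tcp_rot: [179.9, 0.0, 89.5]
ft_force: [-0.3, -2.3, 6.4]
finger_gap: 24.9
grip_force: 31.9
```

>>> arm_command --targets '[[[0,0.0005,0,0,0,0,-1],[0,0.0005,0,0,0,0,-1]]]'

```text
time: 15.35
tool_pos: [479.4, 69.1, 57.3]
tcp_rot: [179.9, 0.0, 89.5]
ft_force: [0.9, -2.1, 6.5]
finger_gap: 24.3
grip_force: 31.9
```

The drag has dropped from about 4 N to 2 N, which may be the click. I'll look for the red button.

```bash
python3 trk.py; python3 - <<'E'
from bench import viewer
import cv2
a=viewer.snapshot("top")[215:285,205:360,::-1]
cv2.imwrite("pics/t3.png",cv2.resize(a,None,fx=5,fy=5,interpolation=2))
E
```

```text
tube mm 69.89375 score 0.5951271057128906 time 15.4
red px 0 maxR-G 24
```

View pics/t3.png

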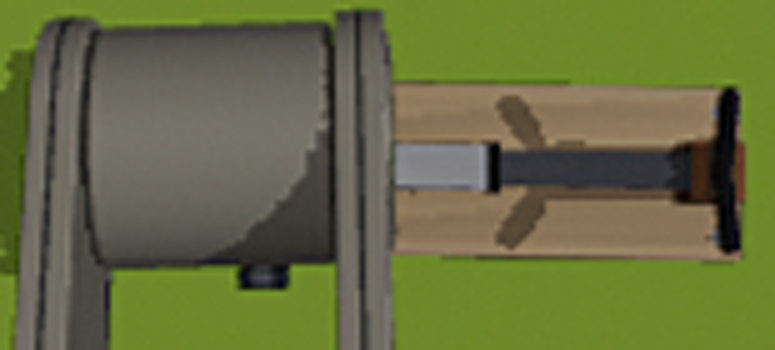

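The arm's right edge is at column 395, so the button's place at (414,139) is visible, and there is no clear red there. I'll carry on gently and print those pixels too.

>>> arm_command --targets '[[[0,0.0005,0,0,0,0,-1],[0,0.0005,0,0,0,0,-1]]]'

```text
time: 15.7
tool_pos: [479.4, 70.3, 57.3]
tcp_rot: [179.9, -0.0, 89.5]
ft_force: [0.6, 0.3, 5.9]
finger_gap: 24.7
grip_force: 31.8
```

```bash
python3 - <<'E'
from bench import viewer
import cv2
o=cv2.imread("pics/top0.png")[:,:,::-1]; n=viewer.snapshot("top")
for r in (241,242,243):
    print(r,[list(map(int,p)) for p in o[r,286:290]],[list(map(int,p)) for p in n[r,285:291]])
E
```

```text
241 [[137, 118, 89], [138, 120, 92], [139, 121, 91], [137, 118, 89]] [[137, 116, 87], [136, 116, 88], [136, 115, 86], [136, 114, 85], [138, 116, 88], [139, 117, 89]]
242 [[119, 89, 62], [110, 50, 35], [119, 49, 34], [141, 114, 83]] [[143, 119, 88], [143, 119, 88], [145, 121, 89], [146, 122, 91], [145, 122, 89], [147, 123, 91]]
243 [[78, 60, 55], [65, 24, 28], [97, 24, 27], [91, 64, 51]] [[121, 106, 92], [125, 110, 92], [95, 82, 67], [84, 71, 59], [108, 93, 75], [114, 97, 78]]
```

>>> arm_command --targets '[[[0,0.0003,0,0,0,0,-1],[0,0.0003,0,0,0,0,-1]]]'

```text
time: 16.0
tool_pos: [479.4, 71.1, 57.3]
tcp_rot: [179.9, -0.0, 89.5]
ft_force: [1.0, 1.1, 6.8]
finger_gap: 24.4
grip_force: 31.8
```

```bash
python3 - <<'E'
from bench import viewer
n=viewer.snapshot("top")
for r in (242,243): print(r,[list(map(int,p)) for p in n[r,285:291]])
E
```

```text
242 [[144, 121, 90], [146, 124, 91], [126, 102, 74], [140, 118, 86], [148, 125, 92], [146, 123, 90]]
243 [[121, 107, 92], [112, 90, 76], [74, 47, 39], [79, 65, 53], [109, 94, 75], [113, 97, 78]]
```

>>> arm_command --targets '[[[0,0.0003,0,0,0,0,-1],[0,0.0003,0,0,0,0,-1]]]'

```text
time: 16.3
tool_pos: [479.4, 71.7, 57.3]
tcp_rot: [179.9, -0.0, 89.5]
ft_force: [0.9, -0.2, 4.7]
finger_gap: 24.7
grip_force: 31.8
```

```bash
python3 - <<'E'
from bench import viewer
n=viewer.snapshot("top")
for r in (242,243): print(r,[list(map(int,p)) for p in n[r,285:291]])
E
```

```text
242 [[146, 123, 91], [119, 89, 63], [111, 50, 33], [123, 52, 36], [144, 116, 84], [148, 127, 93]]
243 [[124, 110, 94], [84, 64, 55], [64, 22, 25], [73, 21, 25], [86, 63, 52], [107, 92, 73]]
```

The pixels match the start picture, so the button is fully out, and the force is about zero. Release and lift.

>>> arm_command --targets '[[[0,0,0,0,0,0,1],[0,0,0,0,0,0,1],[0,0,0,0,0,0,1],[0,0,0,0,0,0,1],[0,0,0,0,0,0,1],[0,0,0,0,0,0,1],[0,0,0.01,0,0,0,1],[0,0,0.03,0,0,0,1],[0,0,0.04,0,0,0,1],[0,0,0.04,0,0,0,1]]]'

```text
time: 17.6
tool_pos: [478.3, 71.4, 178.2]
tcp_rot: [180.0, -0.0, 89.5]
ft_force: [-0.2, 0.1, -0.3]
finger_gap: 85.7
grip_force: 0.0
```

>>> arm_command --targets '[[[0,-0.01,0.04,0,0,0,1],[0,0,0.02,0,0,0,1],[0,0,0,0,0,0,1],[0,0,0,0,0,0,1]]]'

```text
time: 18.1
tool_pos: [477.9, 61.5, 235.4]
tcp_rot: [-179.9, -0.0, 89.5]
ft_force: [0.4, 0.3, -0.4]
finger_gap: 85.5
grip_force: 0.0
```

```bash
python3 - <<'E'
from bench import viewer
import cv2
n=viewer.snapshot("top")
for r in (242,243): print(r,[list(map(int,p)) for p in n[r,285:291]])
a=viewer.snapshot("side")[150:290,260:390,::-1]
cv2.imwrite("pics/s4.png",cv2.resize(a,None,fx=4,fy=4,interpolation=2))
E
```

```text
242 [[120, 116, 106], [114, 111, 101], [128, 125, 116], [82, 70, 60], [134, 110, 78], [149, 125, 93]]
243 [[120, 116, 106], [114, 111, 101], [122, 119, 109], [79, 78, 67], [83, 67, 53], [108, 91, 73]]
```

View pics/s4.png

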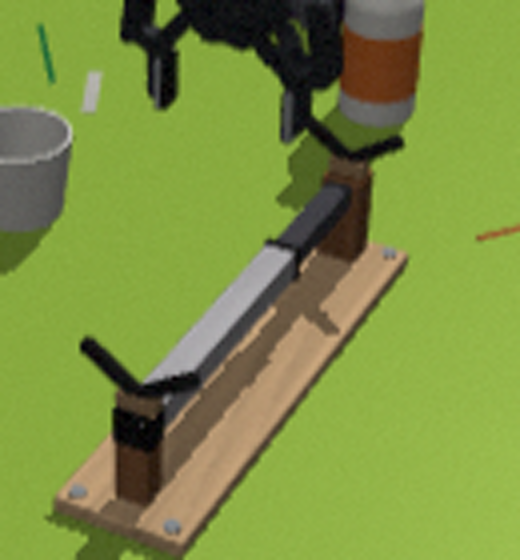

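The side view shows the tube extended, with the outer yoke at (140,380) and the inner end at (280,245). The gripper is clear above it.

```bash
python3 -c "
from bench import job
print(job.hand_in())"
```

```text
the job is handed in; nothing more can be done
None
```

The tube is slid out about 79 mm and the button came out fully in the second hole, matching its starting pixels just before I let go. The gripper is released and clear, and the job is handed in; no verdict came back.

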